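# Store a sample puck and clamp the box shut

## Robot

A 6-joint arm with a two-finger parallel gripper is mounted at the origin on a cart in front of the work surface, level with it; the furniture and walls round the work are solid. World frame = base frame: x ahead of the robot, y to its left, z up, the work surface at z = 0. Lengths are in mm, angles in rad, forces in N, time in s.
With the tool pointing down it reaches from about 275 to 750 mm from the base axis. Payload 10.2 kg.
Tool frame: the origin (TCP) lies midway between the tips of the shut fingers; the grasp point (between the pads) lies 19 mm behind it; z points along the fingers, y is the line along which they close (so a half turn about z gives the same grasp; the last joint's range is limited). The gripper opens to 85 mm and grips with 20 to 120 N. Pads are 22 mm wide; open, the fingers measure 114 mm over their backs; the gripper's body (76 mm by 85 mm) begins 54 mm behind the grasp point. The pads swing forward as they close: fully open they stand 13 mm farther back than shut.
Start: joints at [-0.223, 0.313, 1.498, -0, 1.331, -0.223], TCP at [525.006, -0.013, 231.294] pointing down, gripper open.
Joint ranges: [-2.94, 2.94], [-0.97, 2.17], [0.19, 2.56], [-1.23, 4.37], [0.02, 3.11], [-2.88, 2.88]. Speed limits (rad/s): [2.39, 2.39, 3.01, 3.14, 3.14, 3.14].

## Interface

Orientations are given as a unit quaternion [w, x, y, z].
In Python, from rig import ctrl, capture, camera_info gives the robot as it stands.
- The arm moves only by the tool apply_moves, never from a script. Its argument "targets" is a list of rows, each a list of 3 entries, a list of its own where there are three numbers: the finger opening in mm, from 0 to 85.4, then the shift along the world's x, y, z in mm, then the turn, a rotation vector about the world's x, y, z in degrees. In form: [[grip, [dx, dy, dz], [rx, ry, rz]], ...]. A call has 1 to 20 rows; each row is the pose to reach, as a shift and turn from the pose commanded when the call began; what a row does not reach only later rows make up. A row lasts 1/10 s, in which the tool goes at most 50 mm and 8.59 degrees, less where a joint would pass 70% of its speed; a pose out of reach is approached as far as the arm can. A call with a gripper value outside its range is refused whole. The fingers move at their own pace and stop on an object; "squeeze" is the grip in N (left out, the last holds). Time passes only in rows, so rows that repeat a pose let the fingers close. It gives the time, the measured TCP pose, the force, the opening and the grip force at its end, in the units of the state.
- ctrl.sense(): the state, without advancing time (a new reading comes with each control period).
- capture(name): name is "scene" or "side" or "wrist"; returns (picture, depth): 480x640x3 uint8, blue, green, red; 480x640 float32, mm along the optical axis (not along the pixel's ray), 0 where there is no reading.
- camera_info(name): a dict with "vfov" (degrees; the focal length in pixels is half the picture's height over the tangent of half this angle, whatever the lens; pixels are square), "cx", "cy" (the principal point, pixels), "k1" (the pictures are not rectified: a ray, as slopes to the right and down, at radius r is drawn at 1 + k1 r^2 times it, then the intrinsics apply), "extrinsics" (4x4, takes a point from camera to world coordinates). Camera axes: x right, y down, z forward; pixel columns grow to the right and rows downward; lengths in mm; the calibration is good to about 2 mm. A picture is of the moment at which its call begins: read the wrist's pose just before it. camera_info takes no time and is no camera call; for the wrist camera it gives the pose at the moment of the call.
- ctrl.finish_job(): hands the job in; it is judged then, once.
The state is a dict: "time_s": time; "joints": joint angles; "dq": joint speeds; "tau": joint torques, N m; "eef_pos": TCP position; "ee_rot": TCP orientation; "force": force on the tool from outside, world axes, zero at the start; "wrist_torque": the same for the moment, N m; "grip_width": opening from 0.0 (shut) to 1.0 (fully open); "grip_force": force on a finger pad.
Only numpy, scipy, OpenCV 4.12 (cv2) and the standard library are available. Lean on these libraries where they do the work, as an engineer would, in place of code of your own. Each camera call takes 0.05 s, during which the arm holds its last target. There are 200 camera calls.

## Task

Put the black sample puck into the open cream box, lying flat on the blue insert in the empty half beside the tan puck, which stays lying in its own half. Then shut the lid completely, and last swing the steel strap with the red knob round over the shut lid, all the way to its stop. Leave everything else on the worktop where it is.

Things in the scene. Friction and masses are not known exactly. Their poses are not given: they have to be found in the camera images.
- black_puck: the black sample puck, a disc 30 mm across and 15 mm high with a small grey square in its top; stands upright on the worktop; origin: centre of its underside, z up
- stored_puck: tan puck 30 mm across, 15 mm high, lying loose from the start in the other bay, the +y half of the box; origin: centre of its underside
- box: cream sample box with hinged lid on a fixed aluminium pallet (150 x 160 x 10 mm; its centre at box x = -22 mm). Origin: centre of the box's underside, 10 mm above the worktop; x points to the hinge (far side), y along the box, z up. Lower tray: x -40 to 45, y -65 to 65, z 0 to 25 mm
- pad (a point): middle of the empty bay's floor, on top of the blue insert that fills the box (box frame x = 2, y = -31, z = 20 mm); axes as the box. The bay reaches 39 mm either way in x and 29 mm either way in y, between the box's end wall (5 mm above the pad) and a rib 4 mm high and wide along the middle; the other bay is its mirror image
- box_lid (a joint): lid angle: 0 shut, 1.57 upright, 1.92 fully open (leaning back); starts leaning back; pulled forward past upright it falls shut by its weight. Hinge axis along y at box x = 44, z = 26 mm. Shut, the lid spans box x -44 (thumb lip) to 45, y -65 to 65, z 26 to 40 mm
- strap (a joint): strap clamp angle: 0 = along the box's +x, over the middle of the lid, at its stop; grows as it opens, clockwise from above (1.57 = along the box's -y, in front of the box); stiff, stays where left. Flat steel bar 18 mm wide, 7 mm thick, 70 mm long, underside 51.5 mm above the worktop; upright pivot axis at box x = -70, y = 0 mm
- strap_knob (a point): centre of the red upright round knob near the strap's free end (16 mm across, 22 mm high, from 63.5 to 85.5 mm above the worktop), 58 mm from the pivot axis
- tan_puck: bystander: tan puck 30 mm across, 16 mm high, on the worktop
- big_tan_puck: bystander: tan puck 38 mm across, 18 mm high, on the worktop
- wash_bottle: bystander: white bottle with red cap, 72 mm across, 155 mm high, at the back
- blue_jar: bystander: white jar with blue cap, 52 mm across, 70 mm high, at the back
- jar_c: bystander: brown jar with red cap, 68 mm across, 95 mm high, at the back
- marker_a: bystander: black marker pen 126 mm long, at the front edge
- tweezers: bystander: tweezers 130 mm long, at the front edge
- spanner: bystander: spanner 152 mm long, at the back

How it is judged (in metres and radians):
On the way, in this order (a step that is already met when the one before it is completed fails the run):
1. the black puck lies flat in the empty bay of the box beside the tan one, let go, the lid still open (x of black_puck in the frame of pad between -0.03 and 0.03 m and y of black_puck in the frame of pad between -0.022 and 0.022 m and z of black_puck in the frame of pad between -0.005 and 0.005 m and angle between each of black_puck, stored_puck's own z axis and vertical below 0.1 rad and x of stored_puck in the frame of pad between -0.03 and 0.03 m and y of stored_puck in the frame of pad between 0.04 and 0.084 m and z of stored_puck in the frame of pad between -0.005 and 0.005 m and contact force between the fingers and black_puck below 0.1 N and value of joint box_lid above 0.5 rad), for 0.2 s.
2. the lid is shut (value of joint box_lid below 0.06 rad), for 0.2 s.
3. the strap is swung over the lid to its stop (value of joint box_lid below 0.06 rad and value of joint strap below 0.15 rad), for 0.2 s.
At the end, for the whole second after the job is handed in: Both the black and the stored tan puck lie flat (tilt under 0.1 rad, underside within 5 mm of the pad), each in its own bay (within 22 mm of its middle along the box, 30 mm across), at rest; the lid is shut (under 0.06 rad) and the strap is over it (under 0.15 rad) (all of step 3 and x of black_puck in the frame of pad between -0.03 and 0.03 m and y of black_puck in the frame of pad between -0.022 and 0.022 m and z of black_puck in the frame of pad between -0.005 and 0.005 m and angle between each of black_puck, stored_puck's own z axis and vertical below 0.1 rad and x of stored_puck in the frame of pad between -0.03 and 0.03 m and y of stored_puck in the frame of pad between 0.04 and 0.084 m and z of stored_puck in the frame of pad between -0.005 and 0.005 m and linear speed of black_puck below 0.01 m/s); the robot touches nothing.
It fails at once if a bystander on the worktop (other pucks, bottle, jars, marker, tweezers, spanner) is moved by more than 40 mm (distance of any of tan_puck, big_tan_puck, wash_bottle, blue_jar, jar_c, marker_a, tweezers, spanner from where it was at the start of the episode above 0.04 m).
It also fails if it takes over 64 s, if anything falls off the work surface, if the arm or the gripper's body presses on something with over 40 N, if the wrist force passes 120 N, or if a joint passes its speed limit or range.

## Working session

There is one attempt and no reset: what is moved stays moved. The work goes in short steps, Python scripts to look and compute and a tool call to move; the robot and the scene stay as the last step left them, time stands still between calls to the robot, and variables do not carry over. Pictures are saved under pics/ and viewed, at most 10 in all, crops included, and the job is handed in when it is done.

Besides the shell and the picture viewer there is one more tool, called after ">>>" as name([rows], argument=value, ...), one row to a line, values as JSON. apply_moves: Moves the arm, as the interface text tells. Its arguments: {"type":"object","properties":{"targets":{"type":"array","items":{"type":"array"}},"squeeze":{"type":"number"}},"required":["targets"]}

```bash
ls; mkdir -p pics; cat > h.py <<'E'
import numpy as np, cv2
from rig import ctrl, capture, camera_info
def cloud(name):
    ci=camera_info(name); im,d=capture(name)
    f=240/np.tan(np.radians(ci['vfov'])/2)
    K=np.array([[f,0,ci['cx']],[0,f,ci['cy']],[0,0,1]]); 
    v,u=np.mgrid[0:480,0:640].astype(np.float64)
    p=cv2.undistortPoints(np.stack([u,v],-1).reshape(-1,1,2),K,np.array([ci['k1'],0,0,0])).reshape(480,640,2)
    P=np.dstack([p*d[...,None],d]); E=np.array(ci['extrinsics'])
    W=P@E[:3,:3].T+E[:3,3]; W[d==0]=np.nan
    return im,W
E
python3 - <<'E'
from h import *
for n in ("scene","side"):
    im,W=cloud(n); cv2.imwrite(f"pics/{n}0.png",im); np.savez(f"{n}0.npz",im=im,W=W)
    print(n,np.array(camera_info(n)['extrinsics']).round(2).tolist(),camera_info(n)['k1'])
print(ctrl.sense())
E
```

```text
pics
scene [[-0.7, -0.31, 0.64, -81.15], [-0.71, 0.28, -0.65, 684.05], [0.02, -0.91, -0.41, 531.21], [0.0, 0.0, 0.0, 1.0]] -0.10964896921910391
side [[-0.06, 0.8, -0.6, 1141.28], [1.0, 0.04, -0.05, 51.89], [-0.02, -0.6, -0.8, 818.4], [0.0, 0.0, 0.0, 1.0]] 0.025930885473386803
{'time_s': 0.1, 'joints': array([-2.23378891e-01,  3.13387112e-01,  1.49833439e+00, -3.38259303e-05,
        1.33101877e+00, -2.23406352e-01]), 'dq': array([-0.00063536, -0.00092212, -0.00312952, -0.00011703,  0.00054362,
        0.00079934]), 'tau': array([ 2.30574413e-03, -4.12899542e+01, -2.60142785e+01, -1.81123951e-04,
        3.02137116e-03,  1.15447833e-05]), 'eef_pos': array([5.24773545e+02, 4.17576661e-02, 2.30805916e+02]), 'ee_rot': array([-4.76797354e-04,  7.07094109e-01,  7.07119220e-01, -3.19674354e-04]), 'force': array([0.86393192, 0.2826631 , 0.52678205]), 'wrist_torque': array([-0.04933519, -0.00863208,  0.01797168]), 'grip_force': 0.0, 'grip_width': 0.9972639839741517}
```

View pics/scene0.png

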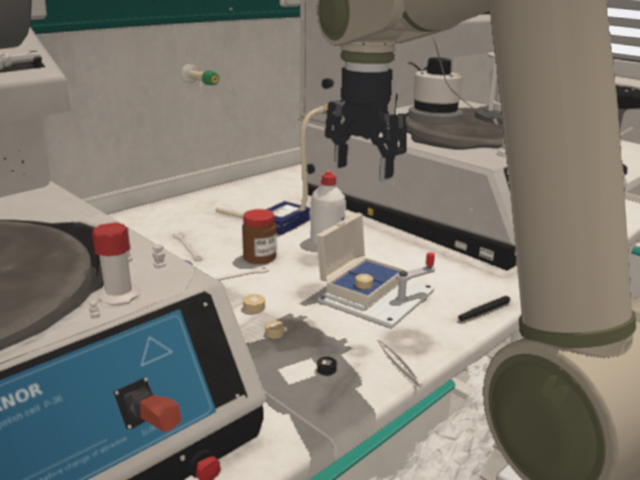

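View pics/side0.png

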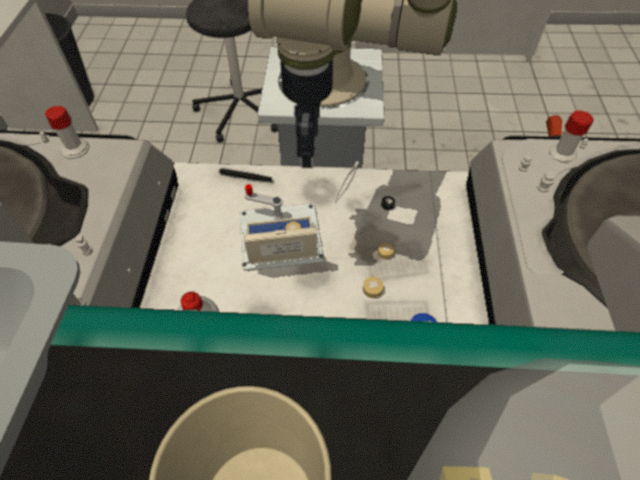

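Scene view: black puck at (327,366), box around (365,285) with the tan puck at (364,281), knob at (430,258). Side view: black puck (388,203), knob (249,189), box (283,235). Now measuring.

```bash
python3 - <<'E'
from h import *
pts={}
for n,(px,kn,st) in dict(scene=((327,366),(430,258),(364,281)),side=((388,203),(249,189),(292,228))).items():
    z=np.load(n+"0.npz"); im,W=z['im'],z['W']
    hsv=cv2.cvtColor(im,cv2.COLOR_BGR2HSV)
    def around(c,r,m):
        g=np.zeros((480,640),bool); g[c[1]-r:c[1]+r,c[0]-r:c[0]+r]=1; q=W[g&m]; return q[np.isfinite(q).all(1)]
    b=around(px,16,(im.max(2)<70)&(W[...,2]>3)&(W[...,2]<22)); print(n,'black',len(b),b.min(0).round(),b.max(0).round()); 
    t=b[b[:,2]>11]; print(' top',len(t),t.min(0).round(1),t.max(0).round(1),cv2.minEnclosingCircle(t[:,:2].astype(np.float32)))
    k=around(kn,14,(hsv[...,1]>150)&((hsv[...,0]<8)|(hsv[...,0]>172))); print(' knob',len(k),np.median(k,0).round(1),k.min(0).round(),k.max(0).round())
    s=around(st,14,(hsv[...,0]>10)&(hsv[...,0]<28)&(hsv[...,1]>70)&(W[...,2]>36)&(W[...,2]<50)); print(' stored',len(s),s.min(0).round(),s.max(0).round())
    kk=np.isfinite(W).all(2)&(W[...,2]>6)&(W[...,2]<13)&(W[...,0]>350)&(W[...,0]<640)&(abs(W[...,1]-np.median(k[:,1])+70)<130)
    print(' table z',np.nanmedian(W[(abs(W[...,2])<6)&(W[...,0]>300)&(W[...,0]<700)][:,2]))
    m=cv2.morphologyEx(kk.astype(np.uint8),cv2.MORPH_OPEN,np.ones((2,2)))
    nn,l,stt,_=cv2.connectedComponentsWithStats(m)
    big=1+np.argmax(stt[1:,4]); 
    q=W[(m>0)&np.isfinite(W).all(2)]
    # keep near pallet
    c=np.median(k,0)
    q=q[(abs(q[:,0]-c[0]-60)<130)&(abs(q[:,1]-c[1])<150)]
    print(' pallet',len(q),cv2.minAreaRect(q[:,:2].astype(np.float32)),q.min(0).round(),q.max(0).round())
    pts[n]=q
    # grid map of heights around box
    sel=W[np.isfinite(W).all(2)&(W[...,2]>30)&(W[...,2]<41)&(abs(W[...,0]-c[0]-60)<130)&(abs(W[...,1]-c[1]+30)<130)]
    print(' tray',len(sel),cv2.minAreaRect(sel[:,:2].astype(np.float32)))
    np.save(n+'_tray.npy',sel)
a=np.zeros((600,600,3),np.uint8)+60
for n,ch in (('scene',0),('side',2)):
    W=np.load(n+"0.npz")['W'];im=np.load(n+"0.npz")['im']
    ok=np.isfinite(W).all(2)&(W[...,2]>-5)&(W[...,2]<110)
    X=((W[ok][:,0]-350)*2).astype(int);Y=((W[ok][:,1]+120)*2).astype(int);g=(X>=0)&(X<600)&(Y>=0)&(Y<600)
    zz=W[ok][:,2]
    for x,y,h in zip(X[g],Y[g],zz[g]): cv2.circle(a,(int(600-1-y),int(599-x)),1,tuple(int(v) for v in cv2.applyColorMap(np.uint8([[np.clip(h*2.2+15,0,255)]]),cv2.COLORMAP_JET)[0,0]),-1)
cv2.imwrite('pics/top.png',a)
E
```

```text
scene black 218 [421. 145.   3.] [450. 175.  17.]
 top 138 [422.  145.4  11. ] [449.7 175.2  16.7] ((436.8175964355469, 160.23052978515625), 15.29902172088623)
 knob 70 [ 469.2 -123.2   77.3] [ 465. -130.   64.] [ 475. -118.   87.]
 stored 141 [524. -46.  36.] [556. -19.  47.]
 table z -0.30913610800814695
 pallet 591 ((493.409423828125, -109.93673706054688), (59.07509231567383, 103.31202697753906), 8.462888717651367) [ 457. -164.   -0.] [521. -60.  36.]
 tray 1057 ((549.35302734375, -72.46174621582031), (138.56234741210938, 110.4733657836914), 9.427495956420898)
side black 119 [421. 145.   4.] [453. 173.  17.]
 top 88 [420.8 145.1  11.2] [452.3 172.8  17.3] ((436.7277526855469, 160.1205291748047), 15.993925094604492)
 knob 55 [ 476.7 -126.8   81.3] [ 467. -133.   67.] [ 481. -121.   87.]
 stored 75 [526. -47.  41.] [548. -20.  48.]
 table z -0.7104633278410688
 pallet 734 ((548.5702514648438, -97.46247863769531), (163.55210876464844, 82.2200927734375), 10.668195724487305) [ 463. -151.   -3.] [634. -62. 120.]
 tray 332 ((551.4893798828125, -72.55062866210938), (130.3201141357422, 103.63703918457031), 11.074591636657715)
```

View pics/top.png

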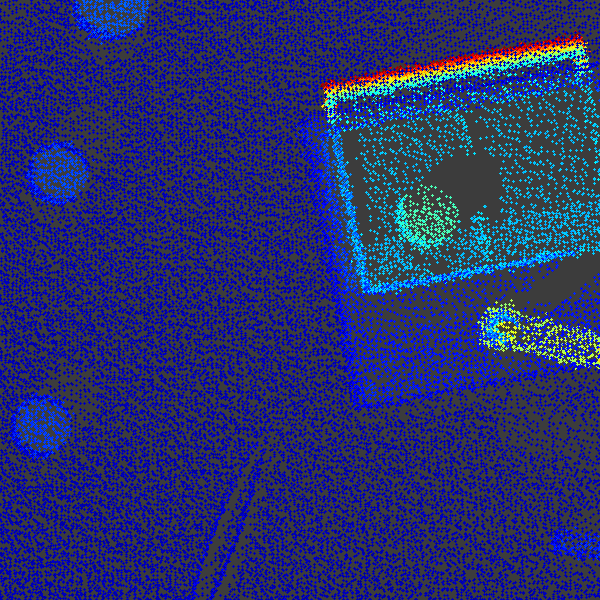

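Top-down height map: box origin ≈ (555,-61), yaw ≈ +10.5°, pivot ≈ (486,-73), strap ≈ 2.0 rad; black puck (437,160). These agree with the given sizes. Moving above the puck.

>>> apply_moves([
  [60, [-30, 50, -30], [0, 0, 5]],
  [60, [-60, 100, -60], [0, 0, 10]],
  [60, [-88, 160, -100], [0, 0, 10.5]],
  [60, [-88, 160, -111], [0, 0, 10.5]],
  [60, [-88, 160, -111], [0, 0, 10.5]],
  [60, [-88, 160, -111], [0, 0, 10.5]],
  [60, [-88, 160, -111], [0, 0, 10.5]],
], squeeze=40)

```text
time_s: 0.8
eef_pos: [438.1, 159.4, 121.1]
ee_rot: [0.001, 0.64, 0.769, 0.0]
force: [-0.8, -0.4, -0.7]
grip_width: 0.702
grip_force: 0.0
```

```bash
python3 - <<'E'
from h import *
s=ctrl.sense(); print(s['eef_pos'],s['ee_rot'],s['time_s'])
im,W=cloud('wrist'); cv2.imwrite('pics/w1.png',im)
m=(im.max(2)<90)&(W[...,2]>11)&(W[...,2]<20)&(np.hypot(W[...,0]-437,W[...,1]-160)<25)
t=W[m]; print(len(t),t.min(0),t.max(0),cv2.minEnclosingCircle(t[:,:2].astype(np.float32)))
# rim fit with both fixed cams
from scipy.optimize import least_squares
Q=[]
for n in('scene','side'):
    P=np.load(n+'0.npz')['W'].reshape(-1,3);Q.append(P[np.isfinite(P).all(1)])
Q=np.vstack(Q)
def loc(p,P):
    c,s=np.cos(p[2]),np.sin(p[2]);d=P[:,:2]-p[:2];return np.c_[d@[c,s],d@[-s,c]]
p=np.array([555,-61,np.radians(10.5)])
for it in range(4):
    L=loc(p,Q);z=Q[:,2]
    f=(abs(L[:,0]+40)<6)&(abs(L[:,1])<58)&(z>16)&(z<32); e1=(abs(L[:,1]-65)<6)&(abs(L[:,0])<35)&(z>16)&(z<32)
    lid=0
    fun=lambda p:np.r_[loc(p,Q[f])[:,0]+40,loc(p,Q[e1])[:,1]-65]
    p=least_squares(fun,p,loss='soft_l1').x
print(p,np.degrees(p[2]),f.sum(),e1.sum())
E
```

```text
[438.07344295 159.37808169 121.07849895] [6.09783800e-04 6.39514591e-01 7.68778601e-01 4.21630010e-04] 0.8
1087 [420.98415567 143.78432659  11.08546999] [450.29619884 173.36508597  17.02747362] ((435.8872985839844, 158.7321319580078), 14.948097229003906)
[ 5.55885488e+02 -5.86819453e+01  1.96453701e-01] 11.25596791485923 396 343
```

View pics/w1.png

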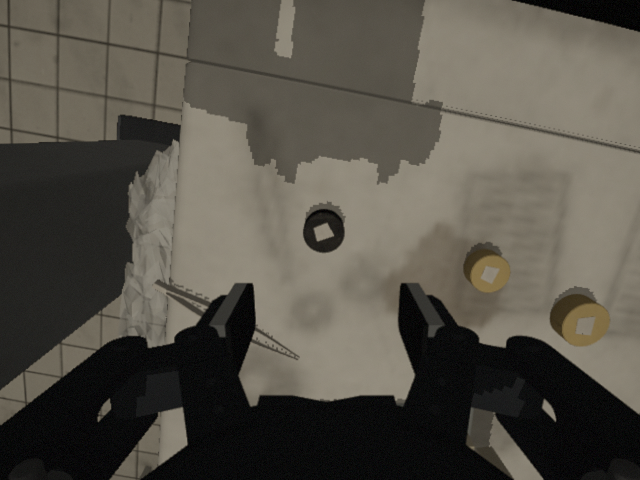

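Wrist view: black puck at (323,231), centred between the fingers; tweezers clear at the lower left. Descend and grip.

>>> apply_moves([
  [60, [-1, -1, -40], [0, 0, 0]],
  [60, [-1, -1, -75], [0, 0, 0]],
  [60, [-1, -1, -100], [0, 0, 0]],
  [60, [-1, -1, -112], [0, 0, 0]],
  [60, [-1, -1, -117], [0, 0, 0]],
  [60, [-1, -1, -117], [0, 0, 0]],
  [60, [-1, -1, -117], [0, 0, 0]],
  [45, [-1, -1, -117], [0, 0, 0]],
  [20, [-1, -1, -117], [0, 0, 0]],
  [20, [-1, -1, -117], [0, 0, 0]],
  [20, [-1, -1, -117], [0, 0, 0]],
  [20, [-1, -1, -117], [0, 0, 0]],
  [20, [-1, -1, -117], [0, 0, 0]],
], squeeze=40)

```text
time_s: 2.15
eef_pos: [436.4, 159.1, 4.1]
ee_rot: [0.0, 0.639, 0.769, 0.0]
force: [-2.5, -0.4, 7.6]
grip_width: 0.325
grip_force: 39.0
```

>>> apply_moves([
  [20, [0, 0, 10], [0, 0, 0]],
  [20, [0, 0, 35], [0, 0, 0]],
  [20, [0, 0, 65], [0, 0, 0]],
  [20, [5, -10, 90], [0, 0, 0]],
  [20, [17, -35, 105], [0, 0, 0]],
  [20, [32, -65, 110], [0, 0, 0]],
  [20, [47, -95, 110], [0, 0, 0]],
  [20, [62, -125, 110], [0, 0, 0]],
  [20, [77, -155, 110], [0, 0, 0]],
  [20, [92, -185, 110], [0, 0, 0]],
  [20, [107, -213, 110], [0, 0, 0]],
  [20, [117, -233, 110], [0, 0, 0]],
  [20, [123, -245, 110], [0, 0, 0]],
  [20, [125, -249, 105], [0, 0, 0]],
  [20, [125, -249, 100], [0, 0, 0]],
  [20, [125, -249, 100], [0, 0, 0]],
  [20, [125, -249, 100], [0, 0, 0]],
])

```text
time_s: 3.85
eef_pos: [560.7, -89.1, 103.2]
ee_rot: [-0.0, 0.639, 0.769, -0.0]
force: [0.5, 0.1, -0.1]
grip_width: 0.32
grip_force: 39.8
```

```bash
python3 - <<'E'
from h import *
s=ctrl.sense(); print(s['eef_pos'],s['time_s'],s['grip_width'],s['grip_force'])
im,W=cloud('wrist'); cv2.imwrite('pics/w2.png',im)
z=W[...,2]; rim=W[(z>33)&(z<38)&(abs(W[...,0]-555)<90)&(abs(W[...,1]+60)<90)]
print(len(rim),cv2.minAreaRect(rim[:,:2].astype(np.float32)))
E
```

```text
[560.65715984 -89.08108958 103.19535539] 3.85 0.31965350547305876 39.75585571490228
7091 ((548.1634521484375, -60.08056640625), (125.68302917480469, 127.6808090209961), 10.519158363342285)
```

View pics/w2.png

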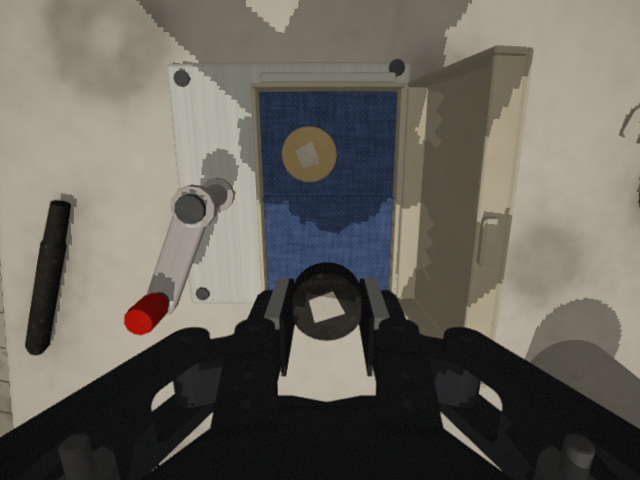

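Wrist view: puck held flat at (327,305) over the empty bay; stored puck at (308,154), pivot (190,207), knob (140,320). Gripper aligned with the box. Lower and release.

>>> apply_moves([
  [20, [0, 0, -25], [0, 0, 0]],
  [20, [0, 0, -45], [0, 0, 0]],
  [20, [0, 0, -58], [0, 0, 0]],
  [20, [0, 0, -64], [0, 0, 0]],
  [20, [0, 0, -68], [0, 0, 0]],
  [20, [0, 0, -68], [0, 0, 0]],
  [20, [0, 0, -68], [0, 0, 0]],
  [20, [0, 0, -68], [0, 0, 0]],
])

```text
time_s: 4.7
eef_pos: [561.3, -90.1, 35.9]
ee_rot: [0.001, 0.639, 0.769, 0.0]
force: [-0.4, 0.1, -1.8]
grip_width: 0.32
grip_force: 39.8
```

>>> apply_moves([
  [20, [0, 0, -1.5], [0, 0, 0]],
  [20, [0, 0, -1.5], [0, 0, 0]],
  [20, [0, 0, -1.5], [0, 0, 0]],
  [40, [0, 0, -1.5], [0, 0, 0]],
  [40, [0, 0, -1.5], [0, 0, 0]],
  [40, [0, 0, -1.5], [0, 0, 0]],
  [40, [0, 0, 3], [0, 0, 0]],
  [40, [0, 0, 15], [0, 0, 0]],
  [40, [0, 0, 40], [0, 0, 0]],
  [40, [0, 0, 75], [0, 0, 0]],
  [40, [0, 0, 110], [0, 0, 0]],
  [40, [0, 0, 125], [0, 0, 0]],
  [40, [0, 0, 125], [0, 0, 0]],
  [40, [0, 0, 125], [0, 0, 0]],
])

```text
time_s: 6.1
eef_pos: [560.7, -89.9, 160.1]
ee_rot: [-0.0, 0.639, 0.769, -0.0]
force: [-0.7, -0.5, -0.6]
grip_width: 0.467
grip_force: 0.0
```

```bash
python3 - <<'E'
from h import *
s=ctrl.sense(); print(s['eef_pos'],s['time_s'],s['grip_width'],s['grip_force'])
a=np.radians(11);R=np.array([[np.cos(a),-np.sin(a)],[np.sin(a),np.cos(a)]])
for n in('wrist','scene'):
    im,W=cloud(n); L=(W[...,:2]-[555.5,-60])@R; z=W[...,2]
    m=(z>42)&(z<49)&(L[...,0]>-36)&(L[...,0]<40)&(abs(L[...,1])<60)
    for lo,hi in((-60,-2),(2,60)):
        q=m&(L[...,1]>lo)&(L[...,1]<hi); print(n,q.sum(),cv2.minEnclosingCircle(L[q].astype(np.float32)),np.percentile(z[q],[5,50,95]))
    k=(im[...,2]>130)&(im[...,1]<60)&(z>60)&(z<90)&(abs(W[...,0]-475)<30)&(abs(W[...,1]+120)<40)
    print('knob',W[k].mean(0),W[k].min(0),W[k].max(0))
    l=(L[...,0]>40)&(L[...,0]<110)&(abs(L[...,1])<60)&(z>60)&(z<160)
    print('lid top z',np.percentile(z[l],[5,50,99]), L[l&(z>100)].mean(0))
    cv2.imwrite(f'pics/{n}3.png',im)
E
```

```text
[560.74185457 -89.9352731  160.11374772] 6.1 0.46670566074223374 0.0
wrist 1262 ((-0.3759450614452362, -31.05154800415039), 15.061614990234375) [43.30301627 44.49819285 45.58697   ]
wrist 1490 ((-10.103242874145508, 27.24317169189453), 15.01749324798584) [43.25626498 44.39956202 45.62491472]
knob [ 471.63806772 -128.80841174   84.78175236] [ 464.69487322 -135.83645723   82.97139197] [ 478.24612486 -122.20523385   86.82907055]
lid top z [ 64.27635    113.25763046 121.30008758] [67.96949062  4.63382135]
scene 115 ((0.07385618984699249, -30.903446197509766), 17.826757431030273) [42.80368273 45.02265531 46.72800449]
scene 126 ((-9.29443645477295, 30.039440155029297), 17.541833877563477) [42.86475222 45.30198925 46.81309221]
knob [ 469.30285605 -123.26756954   76.35153634] [ 465.02183763 -128.99801242   63.92271246] [ 474.65708408 -118.78387519   86.23140368]
lid top z [ 62.79109439  89.1699003  120.61749146] [7.10235966e+01 6.11273534e-02]
```

```bash
python3 - <<'E'
from h import *
a=np.radians(11);R=np.array([[np.cos(a),-np.sin(a)],[np.sin(a),np.cos(a)]])
for n in('wrist','scene','side'):
    im,W=cloud(n); L=(W[...,:2]-[555.5,-60])@R; z=W[...,2]
    for zl,xr,yr in((60,(92,170),60),(125,(0,200),110)):
        m=(z>zl)&(z<220)&(L[...,0]>xr[0])&(L[...,0]<xr[1])&(abs(L[...,1])<yr)
        q=np.c_[L[m],z[m]]; print(n,zl,len(q),q.min(0).round() if len(q) else '',q.max(0).round() if len(q) else '')
E
```

```text
wrist 60 0  
wrist 125 8852 [ 18. -44. 159.] [ 55. -17. 220.]
scene 60 0  
scene 125 468 [ 19. -44. 161.] [ 55. -15. 220.]
side 60 0  
side 125 172 [ 20. -42. 159.] [ 54. -17. 219.]
```

>>> apply_moves([
  [0, [10, 5, 15], [0, 0, 0]],
  [0, [40, 20, 15], [0, 0, 0]],
  [0, [75, 36, 15], [0, 0, 0]],
  [0, [100, 49, 15], [0, 0, 0]],
  [0, [108, 52, 5], [0, 0, 0]],
  [0, [108, 52, -20], [0, 0, 0]],
  [0, [108, 52, -45], [0, 0, 0]],
  [0, [108, 52, -60], [0, 0, 0]],
  [0, [108, 52, -60], [0, 0, 0]],
  [0, [108, 52, -60], [0, 0, 0]],
])

```text
time_s: 7.35
eef_pos: [669.2, -38.3, 101.0]
ee_rot: [0.0, 0.64, 0.769, 0.0]
force: [0.4, 1.0, 0.1]
grip_width: 0.004
grip_force: 0.0
```

>>> apply_moves([
  [0, [-8, -1.5, 0], [0, 0, 0]],
  [0, [-16, -3, 0], [0, 0, 0]],
  [0, [-24, -4.5, 0], [0, 0, 0]],
  [0, [-31, -6, 0], [0, 0, 0]],
  [0, [-38, -7.5, 0], [0, 0, 0]],
  [0, [-45, -9, 0], [0, 0, 0]],
  [0, [-52, -10, 0], [0, 0, 0]],
  [0, [-59, -11.5, 0], [0, 0, 0]],
  [0, [-66, -13, 0], [0, 0, 0]],
  [0, [-73, -14, 0], [0, 0, 0]],
  [0, [-80, -15.5, 0], [0, 0, 0]],
  [0, [-80, -15.5, 0], [0, 0, 0]],
  [0, [-80, -15.5, 0], [0, 0, 0]],
  [0, [-80, -15.5, 0], [0, 0, 0]],
  [0, [-80, -15.5, 0], [0, 0, 0]],
  [0, [-80, -15.5, 10], [0, 0, 0]],
])

```text
time_s: 8.95
eef_pos: [588.4, -53.3, 109.4]
ee_rot: [-0.001, 0.639, 0.769, -0.001]
force: [-0.8, 0.1, 0.4]
grip_width: 0.003
grip_force: 0.0
```

```bash
python3 - <<'E'
from h import *
a=np.radians(11);R=np.array([[np.cos(a),-np.sin(a)],[np.sin(a),np.cos(a)]])
for n in('wrist','scene'):
    im,W=cloud(n); L=(W[...,:2]-[555.5,-60])@R; z=W[...,2]
    for x in(-38,-20,0,20,40):
        m=(abs(L[...,0]-x)<5)&(abs(abs(L[...,1])-45)<15)&(z>20)&(z<130); print(n,x,m.sum(),np.nanmedian(z[m]) if m.any() else '')
    cv2.imwrite(f'pics/{n}4.png',im)
E
```

```text
wrist -38 1519 29.65362524851571
wrist -20 1225 29.592906146223697
wrist 0 303 110.83839288694577
wrist 20 2194 108.39218221355466
wrist 40 1147 71.71488088436666
scene -38 93 28.936905586585283
scene -20 137 31.637354294183012
scene 0 98 39.29492654045964
scene 20 83 31.160021307773718
scene 40 177 33.97314508341185
```

>>> apply_moves([
  [0, [-8, -1.5, -8], [0, 0, 0]],
  [0, [-16, -3, -8], [0, 0, 0]],
  [0, [-24, -4.5, -8], [0, 0, 0]],
  [0, [-31, -6, -8], [0, 0, 0]],
  [0, [-38, -7.5, -8], [0, 0, 0]],
  [0, [-38, -7.5, -8], [0, 0, 0]],
  [0, [-38, -7.5, -8], [0, 0, 0]],
  [0, [-38, -7.5, -8], [0, 0, 0]],
  [0, [-38, -7.5, -8], [0, 0, 0]],
])

```text
time_s: 9.95
eef_pos: [551.2, -61.0, 102.3]
ee_rot: [0.0, 0.639, 0.769, -0.0]
force: [0.3, -0.3, 1.2]
grip_width: -0.004
grip_force: 0.0
```

```bash
python3 - <<'E'
from h import *
a=np.radians(11);R=np.array([[np.cos(a),-np.sin(a)],[np.sin(a),np.cos(a)]])
for n in('wrist','scene'):
    im,W=cloud(n); L=(W[...,:2]-[555.5,-60])@R; z=W[...,2]
    for x in(-38,-20,0,20,40):
        m=(abs(L[...,0]-x)<5)&(abs(L[...,1]-45)<15)&(z>20)&(z<130); print(n,x,m.sum(),np.nanmedian(z[m]) if m.any() else '')
    cv2.imwrite(f'pics/{n}5.png',im)
E
```

```text
wrist -38 853 29.719667568324894
wrist -20 853 95.08634501822871
wrist 0 1640 91.79300037817484
wrist 20 1205 74.53606062819478
wrist 40 887 56.926575872593645
scene -38 80 28.120363976427143
scene -20 126 37.935360602595466
scene 0 67 34.798556425614606
scene 20 43 30.285441799590444
scene 40 62 31.224676937261478
```

View pics/scene5.png

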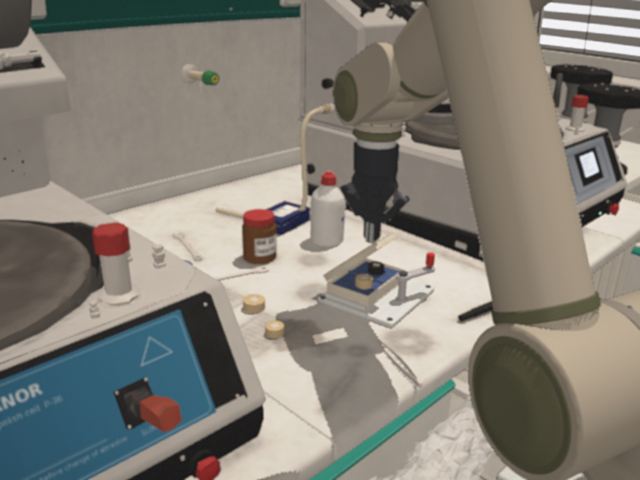

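Scene view: lid half shut at about 45° (370,255), both pucks flat at (376,268) and (364,281). It falls slowly, so I follow it down from above.

>>> apply_moves([
  [0, [-6, -1, -4], [0, 0, 0]],
  [0, [-12, -2, -8], [0, 0, 0]],
  [0, [-12, -2, -13], [0, 0, 0]],
  [0, [-12, -2, -18], [0, 0, 0]],
  [0, [-12, -2, -23], [0, 0, 0]],
  [0, [-12, -2, -28], [0, 0, 0]],
  [0, [-12, -2, -33], [0, 0, 0]],
  [0, [-12, -2, -37], [0, 0, 0]],
  [0, [-12, -2, -41], [0, 0, 0]],
  [0, [-12, -2, -45], [0, 0, 0]],
  [0, [-12, -2, -48], [0, 0, 0]],
  [0, [-12, -2, -48], [0, 0, 0]],
  [0, [-12, -2, -48], [0, 0, 0]],
])

```text
time_s: 11.35
eef_pos: [539.1, -63.0, 54.3]
ee_rot: [0.0, 0.639, 0.769, 0.0]
force: [-0.3, -0.2, 0.6]
grip_width: 0.002
grip_force: 0.0
```

```bash
python3 - <<'E'
from h import *
a=np.radians(11);R=np.array([[np.cos(a),-np.sin(a)],[np.sin(a),np.cos(a)]])
for n in('wrist',):
    im,W=cloud(n); L=(W[...,:2]-[555.5,-60])@R; z=W[...,2]
    for x in(-38,-20,0,20,40):
        m=(abs(L[...,0]-x)<5)&(abs(L[...,1]-45)<15)&(z>20)&(z<130); print(n,x,m.sum(),np.nanmedian(z[m]) if m.any() else '')
E
```

```text
wrist -38 1559 52.843457463748564
wrist -20 1843 52.212312275035515
wrist 0 1822 51.425961195788574
wrist 20 1784 50.46316509667926
wrist 40 1403 49.58299382318003
```

>>> apply_moves([
  [0, [0, 0, -2], [0, 0, 0]],
  [0, [0, 0, -4], [0, 0, 0]],
  [0, [0, 0, -4.5], [0, 0, 0]],
  [0, [0, 0, -4.5], [0, 0, 0]],
  [0, [0, 0, -4.5], [0, 0, 0]],
  [0, [0, 0, -4.5], [0, 0, 0]],
])

```text
time_s: 12.0
eef_pos: [539.0, -63.0, 50.0]
ee_rot: [0.0, 0.639, 0.769, 0.0]
force: [-2.1, 0.4, 5.1]
grip_width: 0.001
grip_force: 2.3
```

```bash
python3 - <<'E'
from h import *
a=np.radians(11);R=np.array([[np.cos(a),-np.sin(a)],[np.sin(a),np.cos(a)]])
for n in('wrist',):
    im,W=cloud(n); L=(W[...,:2]-[555.5,-60])@R; z=W[...,2]
    for x in(-38,-20,0,20,40):
        m=(abs(L[...,0]-x)<5)&(abs(L[...,1]-45)<15)&(z>20)&(z<130); print(n,x,m.sum(),np.nanmedian(z[m]) if m.any() else '')
E
```

```text
wrist -38 1678 49.314123192648395
wrist -20 1896 49.47058068139059
wrist 0 1913 49.48110876241009
wrist 20 1881 49.42836229571597
wrist 40 1407 49.39640970298453
```

Lid is flat at z≈49.5, so shut. Next, straddle the knob.

>>> apply_moves([
  [0, [0, 0, 20], [0, 0, 0]],
  [40, [0, 0, 55], [0, 0, -3]],
  [40, [-20, -20, 80], [0, 0, -10]],
  [40, [-45, -45, 80], [0, 0, -18]],
  [40, [-62, -61, 80], [0, 0, -24]],
  [40, [-67.5, -66.5, 80], [0, 0, -26.5]],
  [40, [-67.5, -66.5, 80], [0, 0, -26.5]],
  [40, [-67.5, -66.5, 80], [0, 0, -26.5]],
])

```text
time_s: 12.85
eef_pos: [472.0, -129.1, 129.6]
ee_rot: [-0.0, 0.798, 0.603, 0.0]
force: [-0.1, 0.1, -0.5]
grip_width: 0.468
grip_force: 0.0
```

```bash
python3 - <<'E'
from h import *
s=ctrl.sense(); print(s['eef_pos'],s['time_s'])
im,W=cloud('wrist'); cv2.imwrite('pics/w6.png',im); z=W[...,2]
k=(im[...,2]>110)&(im[...,1]<60)&(z>82)&(z<90)&(abs(W[...,0]-475)<40)&(abs(W[...,1]+125)<40)
print(k.sum(),cv2.minEnclosingCircle(W[k][:,:2].astype(np.float32)))
# arc plan
P=np.array([486.8,-73.4])
for t in range(0,121,6):
    a=np.radians(-105.4+t); q=P+58*np.array([np.cos(a),np.sin(a)])-[471.4,-129.3]; print(t,q.round(1).tolist())
E
```

```text
[ 472.03176926 -129.07281988  129.6465379 ] 12.85
468 ((471.4347839355469, -128.9635467529297), 7.153979301452637)
0 [-0.0, -0.0]
6 [5.9, -1.3]
12 [12.0, -2.0]
18 [18.0, -2.0]
24 [24.1, -1.4]
30 [30.0, -0.2]
36 [35.8, 1.6]
42 [41.4, 4.0]
48 [46.6, 7.0]
54 [51.6, 10.6]
60 [56.1, 14.6]
66 [60.2, 19.1]
72 [63.8, 24.0]
78 [66.9, 29.2]
84 [69.4, 34.7]
90 [71.3, 40.5]
96 [72.6, 46.4]
102 [73.3, 52.5]
108 [73.3, 58.5]
114 [72.7, 64.6]
120 [71.5, 70.5]
```

View pics/w6.png

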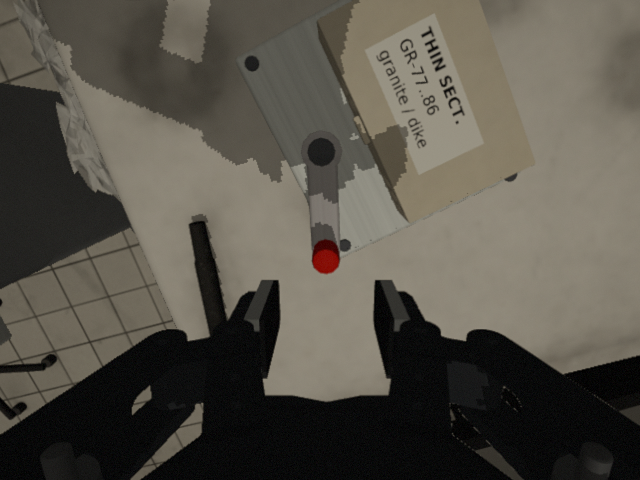

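Wrist view: lid shut, knob at (325,257) centred between fingers, strap radial in the picture, pivot (320,150). Descend and cage the knob.

>>> apply_moves([
  [40, [0, 0, -25], [0, 0, 0]],
  [40, [0, 0, -45], [0, 0, 0]],
  [40, [0, 0, -57], [0, 0, 0]],
  [40, [0, 0, -61], [0, 0, 0]],
  [22, [0, 0, -61], [0, 0, 0]],
  [22, [0, 0, -61], [0, 0, 0]],
  [22, [0, 0, -61], [0, 0, 0]],
], squeeze=25)

```text
time_s: 13.6
eef_pos: [472.0, -129.7, 69.5]
ee_rot: [0.001, 0.799, 0.602, 0.0]
force: [-0.1, 0.9, -0.3]
grip_width: 0.254
grip_force: 0.0
```

>>> apply_moves([
  [22, [3, -0.7, 0], [0, 0, 3]],
  [22, [5.9, -1.3, 0], [0, 0, 6]],
  [22, [9, -1.7, 0], [0, 0, 9]],
  [22, [12, -2, 0], [0, 0, 12]],
  [22, [18, -2, 0], [0, 0, 18]],
  [22, [24, -1.4, 0], [0, 0, 24]],
  [22, [30, -0.2, 0], [0, 0, 30]],
  [22, [35.8, 1.6, 0], [0, 0, 36]],
  [22, [41.4, 4, 0], [0, 0, 42]],
  [22, [46.6, 7, 0], [0, 0, 48]],
  [22, [51.6, 10.6, 0], [0, 0, 54]],
  [22, [56.1, 14.6, 0], [0, 0, 60]],
  [22, [56.1, 14.6, 0], [0, 0, 60]],
])

```text
time_s: 14.9
eef_pos: [528.1, -114.7, 69.3]
ee_rot: [0.0, 0.39, 0.921, 0.0]
force: [-0.3, 0.4, -0.8]
grip_width: 0.258
grip_force: 0.0
```

>>> apply_moves([
  [22, [4.1, 4.5, 0], [0, 0, 6]],
  [22, [7.7, 9.4, 0], [0, 0, 12]],
  [22, [10.8, 14.6, 0], [0, 0, 18]],
  [22, [13.3, 20.1, 0], [0, 0, 24]],
  [22, [15.2, 25.9, 0], [0, 0, 30]],
  [22, [16.5, 31.8, 0], [0, 0, 36]],
  [22, [17.2, 37.9, 0], [0, 0, 42]],
  [22, [17.2, 43.9, 0], [0, 0, 48]],
  [22, [16.9, 47, 0], [0, 0, 51]],
  [22, [16.6, 50, 0], [0, 0, 54]],
  [22, [16.2, 52, 0], [0, 0, 56]],
  [22, [15.9, 54, 0], [0, 0, 58]],
  [22, [15.9, 54, 0], [0, 0, 58]],
  [22, [15.9, 54, 0], [0, 0, 58]],
])

```text
time_s: 16.3
eef_pos: [543.5, -61.1, 69.0]
ee_rot: [0.0, -0.103, 0.995, -0.0]
force: [-0.2, -0.4, -0.2]
grip_width: 0.253
grip_force: 0.1
```

```bash
python3 - <<'E'
from h import *
s=ctrl.sense(); print(s['eef_pos'],s['time_s'],s['force'],s['joints'].round(2))
P=np.array([486.8,-73.4])
for n in('scene','side'):
    im,W=cloud(n); cv2.imwrite(f'pics/{n}7.png',im);z=W[...,2]
    k=(im[...,2]>110)&(im[...,1]<70)&(im[...,0]<70)&(z>60)&(z<90)&(abs(W[...,0]-535)<40)&(abs(W[...,1]+65)<40)
    if k.any(): q=np.median(W[k],0); print(n,k.sum(),q,W[k].min(0),W[k].max(0),np.degrees(np.arctan2(*(q[:2]-P)[::-1])))
E
```

```text
[543.49658603 -61.08896445  69.02140846] 16.3 [-0.23603168 -0.42707739 -0.16120114] [-0.33  0.54  1.62  0.    0.98 -2.1 ]
scene 29 [537.57100389 -62.97046333  77.20537195] [535.58430182 -69.45334664  64.77251614] [539.75988389 -60.18272044  85.72400696] 11.608388084260728
side 37 [546.15066108 -63.51322044  84.37600996] [536.15553862 -70.01603499  74.91664291] [551.59337017 -57.70951187  87.2533394 ] 9.457628260156854
```

Knob within ~1–2° of the stop; nudge until the stop is felt.

>>> apply_moves([
  [22, [-0.3, 1, 0], [0, 0, 1]],
  [22, [-0.6, 2, 0], [0, 0, 2]],
  [22, [-0.9, 3, 0], [0, 0, 3]],
  [22, [-0.9, 3, 0], [0, 0, 3]],
  [22, [-0.9, 3, 0], [0, 0, 3]],
])

```text
time_s: 16.9
eef_pos: [542.7, -57.9, 68.8]
ee_rot: [0.0, -0.13, 0.991, -0.0]
force: [0.3, -1.2, 0.2]
grip_width: 0.258
grip_force: 0.5
```

>>> apply_moves([
  [22, [-0.4, 1, 0], [0, 0, 1]],
  [22, [-0.8, 2, 0], [0, 0, 2]],
  [22, [-1, 3, 0], [0, 0, 3]],
  [22, [-1, 3, 0], [0, 0, 3]],
])

```text
time_s: 17.3
eef_pos: [542.0, -57.3, 68.9]
ee_rot: [0.0, -0.157, 0.988, -0.002]
force: [1.4, -15.1, -1.2]
grip_width: 0.259
grip_force: 7.2
```

At the stop (15 N). Ease off, open, retreat, and look.

>>> apply_moves([
  [22, [0, -3, 0], [0, 0, 0]],
  [22, [0.5, -4.5, 0], [0, 0, 0]],
  [40, [0.5, -4.5, 0], [0, 0, 0]],
  [40, [0.5, -4.5, 0], [0, 0, 0]],
  [40, [0.5, -4.5, 0], [0, 0, 0]],
  [40, [0, -4.5, 15], [0, 0, 0]],
  [40, [0, -4.5, 45], [0, 0, 0]],
  [40, [0, -4.5, 85], [0, 0, 0]],
  [40, [0, -4.5, 100], [0, 0, 0]],
  [40, [0, -4.5, 100], [0, 0, 0]],
  [40, [0, -4.5, 100], [0, 0, 0]],
])

```text
time_s: 18.4
eef_pos: [541.2, -59.2, 167.9]
ee_rot: [-0.001, -0.157, 0.988, 0.0]
force: [-0.1, 0.7, -0.7]
grip_width: 0.467
grip_force: 0.0
```

```bash
python3 - <<'E'
from h import *
s=ctrl.sense(); print(s['eef_pos'],s['time_s'],s['force'])
P=np.array([486.8,-73.4])
im,W=cloud('wrist'); z=W[...,2]; cv2.imwrite('pics/w8.png',im)
k=(im[...,2]>90)&(im[...,1]<60)&(z>82)&(z<90)
c=np.array(cv2.minEnclosingCircle(W[k][:,:2].astype(np.float32))[0]); print(k.sum(),c,np.degrees(np.arctan2(*(c-P)[::-1])))
a=np.radians(11);R=np.array([[np.cos(a),-np.sin(a)],[np.sin(a),np.cos(a)]]);L=(W[...,:2]-[555.5,-60])@R
for x in(-38,-20,0,20,40):
    m=(abs(L[...,0]-x)<5)&(abs(abs(L[...,1])-45)<15)&(z>20)&(z<130); print(x,m.sum(),np.nanmedian(z[m]) if m.any() else '')
E
```

```text
[541.21459402 -59.16186435 167.91729118] 18.4 [-0.05346885  0.70397673 -0.69747344]
221 [541.36993408 -62.43660736] 11.359802349316185
-38 1468 49.07231835192371
-20 1061 49.50223841943199
0 991 49.539278029415414
20 825 49.48779308090451
40 359 49.39483505159251
```

View pics/w8.png

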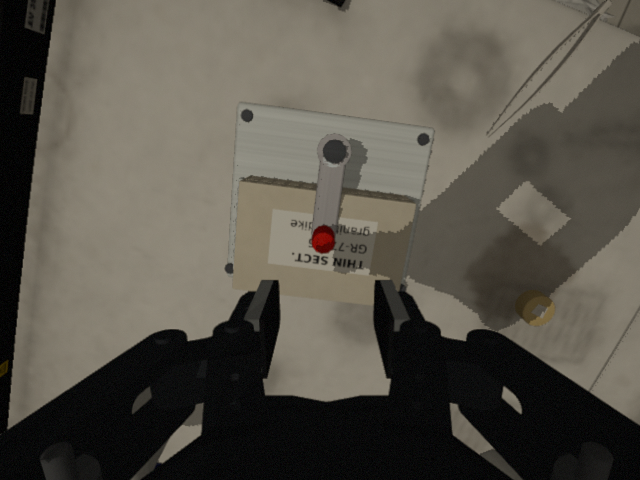

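The picture shows the strap lying over the middle of the shut lid, knob at (323,238), pivot (335,150); the gripper is clear.

```bash
python3 -c "
from rig import ctrl; print(ctrl.finish_job())"
```

```text
the job is handed in; nothing more can be done
None
```

The job is handed in at about 18 s of the 64 s allowed: the black puck measured flat in the empty bay before the lid closed, the lid is shut, and the strap is over it at its stop. The hand-in gave no verdict.

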